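Take the bayonet strainer out of a slip filter and stand it in nested wash bowls

ROBOT

A 6-joint arm with a two-finger parallel gripper is mounted at the origin on the work surface. World frame = base frame: x ahead of the robot, y to its left, z up, the work surface at z = 0. Lengths are in m, angles in rad, forces in N, time in s.
With the tool pointing down it reaches from about 0.35 to 0.875 m from the base axis. Payload 4.2 kg.
Tool frame: the origin (TCP) lies midway between the tips of the shut fingers; the grasp point (between the pads) lies 19 mm behind it; z points along the fingers, y is the line along which they close (so a half turn about z gives the same grasp; the last joint's range is limited). The gripper opens to 85 mm and grips with 20 to 120 N. Pads are 22 mm wide; open, the fingers measure 114 mm over their backs; the gripper's body (76 mm by 85 mm) begins 54 mm behind the grasp point. The pads swing forward as they close: fully open they stand 13 mm farther back than shut.
Start: joints at [-1.043, 0.385, 0.008, 0, -1.194, -0.259], TCP at [0.166, -0.603, 0.231] pointing down, gripper open.
Joint ranges: [-3.14, 3.14], [-1.21, 2.06], [-1.07, 1.41], [-3.16, 2.05], [-2.99, -0.16], [-3.1, 3.1]. Speed limits (rad/s): [2.79, 2.79, 3.14, 3.14, 3.14, 3.14].

INTERFACE

Orientations are given as [roll, pitch, yaw] about the fixed x, y, z axes, in that order (R = Rz(yaw) Ry(pitch) Rx(roll)).
In Python, from cell import env gives the robot as it stands. Calls block until the motion is done:
- env.move_ptp(position, orientation): joint-space move of the TCP to a pose.
- env.move_l(position, rot=None, speed=0.15, force_limit=None): straight line of the TCP; rot=None keeps the orientation; speed is the mean speed in m/s. With force_limit (N) it stops when the force on the tool has changed by that much, and returns True; else False.
- env.set_joints(angles): joint-space move.
- env.command_gripper(opening, squeeze=None): finger opening in m; squeeze is the grip in N (None keeps the last); returns when the fingers have stopped.
- env.sleep(seconds).
- env.solve_ik(position, orientation): joint angles nearest the present ones, or None.
- env.grab_frame(name): name is "scene" or "side" or "wrist"; returns a dict with "pixels" (400x640x3 uint8, red, green, blue), "depth" (400x640 float32, m along the optical axis (not along the pixel's ray), 0 where there is no reading), "vfov" (degrees; the focal length in pixels is half the picture's height over the tangent of half this angle, whatever the lens; pixels are square), "cx", "cy" (the principal point, pixels), "D" ([k1, k2, p1, p2, k3] as OpenCV has them; the pictures are not rectified), "R" (3x3) and "t" (3): a world point X has camera coordinates R X + t. Camera axes: x right, y down, z forward; pixel columns grow to the right and rows downward; lengths in m; the calibration is good to about 2 mm. A picture is of the moment at which its call begins.
A pose or a line that the arm cannot do raises env.PlanningError and nothing moves.
- env.hand_in(): hands the job in; it is judged then, once.
Readings, each from a call of its own:
- env.get_time(): time.
- env.get_joint_positions(): joint angles.
- env.get_qd(): joint speeds.
- env.get_tau(): joint torques, N m.
- env.get_tool_pos(): TCP position.
- env.get_orientation(): TCP orientation.
- env.get_contact_force(): force on the tool from outside, world axes, zero at the start.
- env.get_ft_torque(): the same for the moment, N m.
- env.get_gripper_width(): finger opening in m.
- env.get_gripper_force(): force on a finger pad.
Only numpy, scipy, OpenCV 4.12 (cv2) and the standard library are available. Lean on these libraries where they do the work, as an engineer would, in place of code of your own. Each camera call takes 0.05 s, during which the arm holds its last target. There are 200 camera calls.

TASK

Get the slip filter's strainer ready for washing: first stand the loose white bowl upright on the floor of the wide metal basin, then turn the strainer's wing grip anticlockwise until it stops, draw the strainer straight out of its leaning port and stand it upright, basket down, on the floor of that bowl. Set things down gently, do not drag the basin away or push over or shift the clay figure, the clay lion, the jar or the teacup, and let go of everything.

Things in the scene. Friction and masses are not known exactly. Their poses are not given: they have to be found in the camera images.
- unit: Fixed grey slip-filter unit on the table. Origin on the table. Steel foot plate 12 mm thick, x -65 to +105 mm, y +-75 mm; grey block x -30 to +90, y +-55, up to z 55 mm; behind the port a housing x +50 to +100, y +-55, up to z 150 mm, with brass pipe stubs to both sides (y to +-105 mm, z 100 mm). The port leans to the unit's -x; z up.
- port: Fixed leaning aluminium tube, 94 mm across. Origin: centre of its mouth, 150 mm above the table. z: its axis, pointing out, 25 deg from vertical towards the unit's -x; x: up the slope. The mouth has an inner lip 8 mm thick, bore 56 mm, with two gaps at +x and -x through which the strainer's lugs pass.
- strainer: Loose steel bayonet strainer, 0.22 kg. Origin: centre of its flange's underside (flange 88 mm across, z 0 to 7 mm), starting at the port's origin. z points out through the grip. Basket 50 mm across, z -52 to 0. Two lugs at +x and -x, reaching 35 mm from the axis, 14 mm wide, z -15 to -9, held under the port's lip. Clear of the port after 60 mm. Some 3 mm sideways play.
- basin: Loose wide steel wash basin, round, 0.6 kg: 200 mm across the rim, 176 mm across the base, 40 mm high, wall 5 mm, inner floor 6 mm above its origin (centre of the underside), z up.
- bowl: Loose white stoneware bowl, round, 0.38 kg: 132 mm across the rim, nearly upright wall (128 mm across at 26 mm height), 92 mm across the base, 66 mm high, wall 8 mm thick (pinch the rim from above), inner floor 8 mm above its origin (centre of the underside), z up.
- figure: Bystander: small clay figure on a 56 mm square wooden plinth, 114 mm high, loose, standing near the bowl on the robot's side. Origin: centre of the underside.
- jar: Bystander: green glass jar 62 mm across, 95 mm high, loose, standing just beyond the basin. Origin: centre of the underside.
- teacup: Bystander: blue porcelain teacup 64 mm across, 50 mm high, loose, standing in front of the filter unit. Origin: centre of the underside.
- port_floor (a point): The lower end of the port's bore, on its axis, 80 mm below the mouth; axes as the port's.
- grip (a point): Middle of the strainer's wing grip, 27 mm above the flange's underside; axes as the strainer's. Flat bar 64 mm along x, 14 mm thick along y, z 7 to 47 mm of the strainer: pinch across the 14 mm. Starts 62 deg clockwise (seen from outside) of the port's x; turn anticlockwise (+z) till its x lies along the port's x (play 5 deg each way; stop 6 deg beyond).
- lion: Bystander: small clay lion, 88 mm long (along its y, head at +y), 36 mm wide, 82 mm high, loose, standing near the bowl on the side away from the robot. Origin: centre of the underside.
Things that resemble listed ones, but are neither listed nor needed, are in the scene too. Several things have the shape of the strainer; the one meant has the colours described above. There is more than one size of the bowl; the job needs the larger.

How it is judged:
By the outcome, as a careful person would: the job done as asked, in the order asked, and still so for the second after the job is handed in, with the robot touching nothing.
It also fails if it takes over 72 s, if anything falls off the work surface, if the arm or the gripper's body presses on something with over 40 N, if the wrist force passes 120 N, or if a joint passes its speed limit or range.

## Working session

There is one attempt and no reset: what is moved stays moved. The work goes in short steps, each a Python script; the robot and the scene stay as the last script left them, time stands still between calls to the robot, and variables do not carry over. Pictures are saved under pics/ and viewed, at most 10 in all, crops included, and the job is handed in when it is done.

```bash
ls; mkdir -p pics; cat > h.py <<'E'
import numpy as np, cv2
from cell import env
def K(f):
    h=f["pixels"].shape[0]; fl=h/2/np.tan(np.radians(f["vfov"])/2)
    return np.array([[fl,0,f["cx"]],[0,fl,f["cy"]],[0,0,1.]])
def cloud(f):
    """world xyz per pixel from depth (nan if none)"""
    h,w=f["depth"].shape; u,v=np.meshgrid(np.arange(w),np.arange(h))
    p=cv2.undistortPoints(np.stack([u,v],-1).reshape(-1,1,2).astype(np.float64),K(f),np.array(f["D"])).reshape(h,w,2)
    d=f["depth"].astype(float).copy(); d[d==0]=np.nan
    c=np.dstack([p*d[...,None],d])
    return (c-np.array(f["t"]))@np.array(f["R"])
def ray(f,px,z):
    p=cv2.undistortPoints(np.array(px,float).reshape(-1,1,2),K(f),np.array(f["D"])).reshape(-1,2)
    R=np.array(f["R"]);o=-R.T@np.array(f["t"]); d=np.c_[p,np.ones(len(p))]@R
    return o+d*((z-o[2])/d[:,2])[:,None]
def save(f,n): cv2.imwrite(n,cv2.cvtColor(f["pixels"],cv2.COLOR_RGB2BGR))
E
python3 - <<'E'
from h import *
import pickle
for n in ("scene","side","wrist"):
    f=env.grab_frame(n); save(f,f"pics/{n}0.png"); pickle.dump(f,open(n+".pkl","wb"))
    R=np.array(f["R"]);print(n,-R.T@np.array(f["t"]),R[2],f["vfov"],f["D"],(f["depth"]>0).mean())
print(env.get_time())
E
```

```text
pics
scene [1.06269075 0.15520045 0.97105182] [-0.49075475 -0.22638276 -0.84137425] 56.34060839824046 [-0.06366085  0.          0.          0.          0.        ] 0.99596484375
side [0.40420252 1.14335539 0.96215256] [ 0.10390253 -0.81464493 -0.57057682] 43.898161319862254 [-0.15429813  0.          0.          0.          0.        ] 0.9960390625
wrist [ 0.09939198 -0.62078397  0.37196858] [ 0.26434027  0.07359455 -0.96161742] 70.50974707987803 [-0.03761394  0.          0.          0.          0.        ] 0.99598046875
0.15
```

View pics/scene0.png

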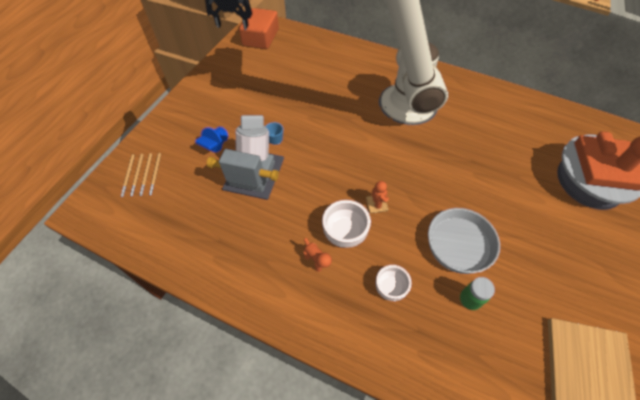

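View pics/side0.png

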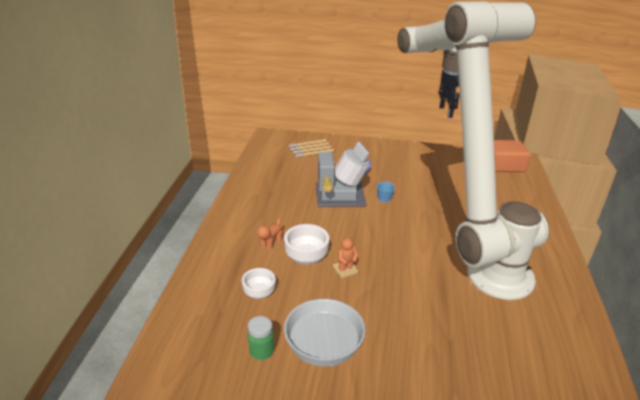

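The scene view shows the bowl at (346,223), the basin at (463,240) and the jar at (477,293). The figure is at (379,195), the lion at (316,255) and the small decoy bowl at (393,283). The unit is at (250,165), with its port leaning towards the robot, and the teacup is at (275,132). The side view agrees. Next I'll measure them.

```bash
cat > meas.py <<'E'
from h import *
def circ(p):
    A=np.c_[2*p[:,:2],np.ones(len(p))]
    for _ in range(5):
        s=np.linalg.lstsq(A,(p[:,:2]**2).sum(1),rcond=None)[0]; r=np.sqrt(s[2]+s[0]**2+s[1]**2)
        e=abs(np.hypot(*(p[:,:2]-s[:2]).T)-r); k=e<max(2*np.median(e),.002); p,A=p[k],A[k]
    return s[:2],r,np.median(e)
def near(C,px,r,lo,hi):
    c=C[max(0,px[1]-r):px[1]+r,max(0,px[0]-r):px[0]+r].reshape(-1,3)
    return c[(c[:,2]>lo)&(c[:,2]<hi)]
E
python3 - <<'E'
from meas import *
import pickle
np.set_printoptions(precision=4,suppress=True)
F={n:pickle.load(open(n+".pkl","rb")) for n in("scene","side")}
PX={"scene":dict(bowl=(346,223),basin=(463,240),fig=(379,195),lion=(316,255),jar=(477,293),cup=(275,132),unit=(250,155)),
"side":dict(bowl=(307,244),basin=(325,332),fig=(347,257),lion=(270,234),jar=(261,338),cup=(385,191),unit=(342,180))}
for n,f in F.items():
    C=cloud(f); P=PX[n]; print(n)
    t=C[300:330,180:200] if n=="scene" else C[180:200,400:430]; print(" table z",np.nanmedian(t[...,2]),np.nanstd(t[...,2]))
    for o,r,lo,hi in(("bowl",28,.060,.070),("basin",42,.035,.043),("jar",22,.088,.1),("cup",14,.044,.054)):
        p=near(C,P[o],r,lo,hi); print(o,len(p),circ(p) if len(p)>8 else None, p.min(0),p.max(0))
    im=cv2.cvtColor(f["pixels"],cv2.COLOR_RGB2HSV)
    for o in("fig","lion"):
        x,y=P[o];s=np.s_[y-22:y+22,x-22:x+22]; h=im[s]; c=C[s]; m=((h[...,0]<12)|(h[...,0]>170))&(h[...,1]>120)&(c[...,2]>.02)
        c=c[m];print(o,len(c),np.percentile(c,[2,50,98],axis=0).ravel())
    p=near(C,P["unit"],50,.142,.156); q=p.astype(np.float32)
    print("z150",len(p),p.mean(0))
    # planes in the unit
    for lo,hi in((.142,.156),(.008,.016),(.05,.06)):
        p=near(C,P["unit"],50,lo,hi)
        if len(p)>5: print(lo,len(p),cv2.minAreaRect((p[:,:2]*1000).astype(np.float32)))
    p=near(C,P["unit"],50,.157,.3); print("top",len(p),p[p[:,2].argmax()],np.median(p,0))
    s=f["pixels"][P["unit"][1]-55:P["unit"][1]+45,P["unit"][0]-60:P["unit"][0]+60][...,::-1]
    cv2.imwrite(f"pics/u_{n}.png",cv2.resize(s,None,fx=5,fy=5,interpolation=cv2.INTER_CUBIC))
a=[cv2.imread(f"pics/u_{n}.png") for n in F]; a=[cv2.resize(x,(400,333)) for x in a]; cv2.imwrite("pics/units.png",np.hstack(a))
E
```

```text
scene
 table z -0.7500419306188307 0.276441133789672
bowl 397 (array([ 0.5874, -0.0024]), np.float64(0.06215181453370795), np.float64(0.001416641626957267)) [ 0.4793 -0.0681  0.06  ] [0.6536 0.062  0.0689]
basin 385 (array([0.4904, 0.3146]), np.float64(0.09633072252669406), np.float64(0.0011664808709725416)) [0.3903 0.2164 0.0351] [0.5881 0.4138 0.0429]
jar 374 (array([0.6349, 0.3797]), np.float64(0.022220784722808026), np.float64(0.0028825457973389312)) [0.6073 0.3531 0.0885] [0.6615 0.4058 0.0982]
cup 61 (array([ 0.3638, -0.36  ]), np.float64(0.029293340518649392), np.float64(0.0007125663177640872)) [ 0.3314 -0.388   0.0441] [ 0.3986 -0.3297  0.0526]
fig 302 [0.4549 0.0314 0.0256 0.4776 0.0528 0.0792 0.4863 0.0741 0.1127]
lion 438 [ 0.6848 -0.0777  0.026   0.7134 -0.0334  0.0538  0.7373  0.0063  0.0801]
z150 763 [ 0.5574 -0.3355  0.1483]
0.142 763 ((522.66796875, -347.08111572265625), (159.89599609375, 111.21868896484375), 10.496819496154785)
0.008 502 ((507.7845764160156, -372.87774658203125), (264.91357421875, 236.09442138671875), 37.4691047668457)
0.05 352 ((489.8761901855469, -
[... 675 characters left out ...]
]), np.float64(0.029594384653801663), np.float64(0.0007866219332152893)) [ 0.3312 -0.3968  0.044 ] [ 0.3915 -0.322   0.0531]
fig 405 [0.4328 0.0444 0.0217 0.4587 0.0631 0.0729 0.4791 0.0788 0.1149]
lion 333 [ 0.6735 -0.0697  0.022   0.6999 -0.0127  0.0535  0.7285  0.0101  0.0813]
z150 372 [ 0.5392 -0.3274  0.1497]
0.142 372 ((515.9208984375, -345.078125), (166.33351135253906, 112.34194946289062), 11.151405334472656)
0.008 563 ((538.8702392578125, -471.3584289550781), (343.59967041015625, 592.8280639648438), 11.534475326538086)
0.05 308 ((521.9599609375, -268.9248962402344), (485.79779052734375, 197.7067108154297), 51.08084487915039)
top 320 [ 0.4663 -0.3717  0.2015] [ 0.4715 -0.3444  0.1691]
```

View pics/units.png

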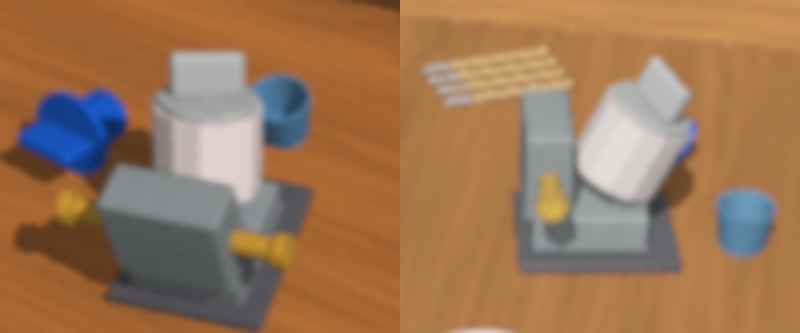

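The crop shows the grip bar seen broadside from the scene camera, and the port leaning towards the robot. The blue strainer look-alike lies beside it. Measured circle radii match the rim mid-lines: bowl 62 mm, basin 96 mm. I'll move the bowl now, pinching its rim on the free -y side.

```bash
cat > s1.py <<'E'
from h import *
np.set_printoptions(precision=4,suppress=True)
pi=np.pi
B=np.array([.5862,-.0005]); W=np.array([.4888,.3160]); d=np.array([-.42,-.9]); d/=np.hypot(*d)
best=None
for yaw in np.radians([155,-25]):
    q=env.solve_ik([*(B+.062*d),.046],[pi,0,yaw])
    print(np.degrees(yaw),q)
    if q is not None and (best is None or abs(q[5])<best[0]): best=(abs(q[5]),yaw)
o=[pi,0,best[1]]; P=B+.062*d; Q=W+.062*d
env.command_gripper(.05,60)
env.move_ptp([*P,.15],o)
print(env.get_time())
print(env.move_l([*P,.046],speed=.12,force_limit=15),env.get_tool_pos(),env.get_time())
env.command_gripper(0,60)
print("w",env.get_gripper_width(),env.get_gripper_force())
print(env.move_l([*P,.21],speed=.15),env.get_contact_force(),env.get_gripper_width(),env.get_time())
f=env.grab_frame("side"); save(f,"pics/side1.png")
E
python3 s1.py
```

```text
155.0 [ 0.187   0.4821 -0.3698 -0.     -0.7189 -2.1941]
-25.0 [ 0.187   0.4821 -0.3698  0.     -0.7189  0.9475]
3.0
False [ 0.5606 -0.0567  0.0467] 4.0167
w 0.006947665246499709 58.75284058973193
False [-0.2218  0.1695 -4.4008] 0.0061906629553254355 5.7167
```

View pics/side1.png

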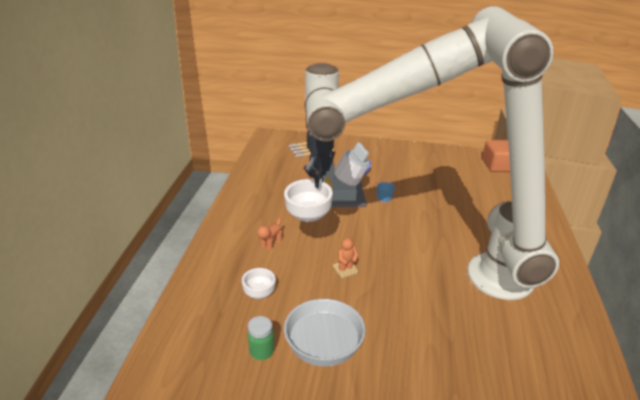

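The bowl is held level at (308,198) and the neighbours are undisturbed. Next I carry it over the basin, check it, and lower it.

```bash
cat > s2.py <<'E'
from meas import *
np.set_printoptions(precision=4,suppress=True)
W=np.array([.4888,.3160]); d=np.array([-.42,-.9]); d/=np.hypot(*d); Q=W+.062*d
o=env.get_orientation()
env.move_l([*Q,.21],speed=.25)
f=env.grab_frame("side"); C=cloud(f).reshape(-1,3)
k=(np.hypot(*(C[:,:2]-W).T)<.08)&(C[:,2]>.218)&(C[:,2]<.245)
p=C[k]; e=np.zeros(3)
c,r,m=circ(p); print("rim",len(p),c,r,m)
A=np.c_[p[:,:2]-c,np.ones(len(p))]; rr=abs(np.hypot(*(p[:,:2]-c).T)-r)<.004
print("tilt",np.linalg.lstsq(A[rr],p[rr,2],rcond=None)[0])
z=.075
print(env.move_l([*Q,z],speed=.12,force_limit=12),env.get_tool_pos())
print(env.move_l([*Q,.040],speed=.02,force_limit=4),env.get_tool_pos(),env.get_contact_force(),env.get_time())
env.command_gripper(.03); env.sleep(.2)
print(env.get_contact_force())
env.move_l([*Q,.20],speed=.15)
f=env.grab_frame("side"); C=cloud(f)
for n,lo,hi in(("bowl",.066,.078),("basin",.034,.044)):
    p=C[C[...,2]>-1].reshape(-1,3); p=p[(np.hypot(*(p[:,:2]-W).T)<(.08 if n=="bowl" else .12))&(p[:,2]>lo)&(p[:,2]<hi)]
    if n=="basin": p=p[np.hypot(*(p[:,:2]-W).T)>.085]
    c,r,m=circ(p); print(n,len(p),c,r,m); A=np.c_[p[:,:2]-c,np.ones(len(p))]; print(np.linalg.lstsq(A,p[:,2],rcond=None)[0])
save(f,"pics/side2.png"); print(env.get_time())
E
python3 s2.py
```

```text
rim 717 [0.4855 0.319 ] 0.06152706406965802 0.001152873819849097
tilt [-0.0181 -0.0277  0.2245]
False [0.4631 0.2603 0.0758]
True [0.4623 0.2594 0.0557] [-0.1364 -0.4752  1.5822] 9.5667
[ 0.2903 -0.7159  0.3023]
bowl 543 [0.4831 0.3177] 0.06165314659687443 0.0014603567737449946
[0.001  0.0033 0.0711]
basin 489 [0.4872 0.3168] 0.09684675537682956 0.000879397822833583
[0.0001 0.0042 0.0389]
11.2833
```

View pics/side2.png

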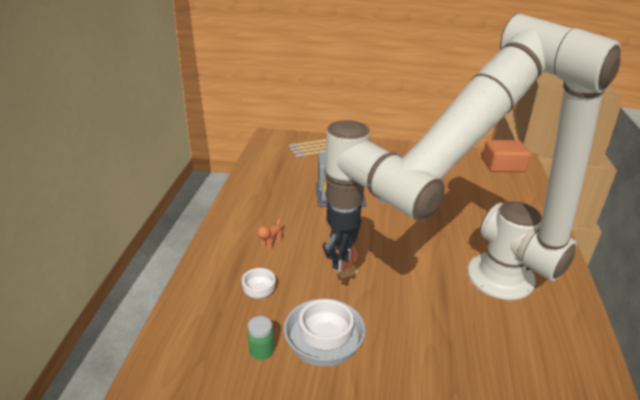

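The bowl stands level and nearly centred in the basin at (326,325). Now a wrist-camera look at the port.

```bash
cat > s3.py <<'E'
from h import *
import pickle
from scipy.spatial.transform import Rotation as Ro
np.set_printoptions(precision=4,suppress=True)
f0=pickle.load(open("wrist.pkl","rb")); 
# start yaw: camera offset direction is az ~195deg at start
c=lambda f:-np.array(f["R"]).T@np.array(f["t"])
f=env.grab_frame("wrist"); R=Ro.from_euler("xyz",env.get_orientation()).as_matrix()
off=R.T@(c(f)-env.get_tool_pos()); print("cam in tool",off, "optical axis in tool",R.T@np.array(f["R"])[2])
best=None
az=np.radians(191)
yaw=az-np.arctan2(-off[1],off[0])
for o in([np.pi,0,yaw],):
    q=env.solve_ik([.47,-.365,.35],o); print(yaw,q)
env.move_ptp([.47,-.365,.35],[np.pi,0,yaw])
env.sleep(.2)
f=env.grab_frame("wrist"); pickle.dump(f,open("w1.pkl","wb")); save(f,"pics/w1.png"); print(c(f),env.get_time(),env.get_joint_positions())
pickle.dump(env.grab_frame("scene"),open("sc1.pkl","wb"))
E
python3 s3.py
```

```text
cam in tool [ 0.0699 -0.0001 -0.1416] optical axis in tool [-0.2732  0.0002  0.9619]
3.3320721717133828 [-0.3884  0.2783  0.1449  0.     -1.4375 -0.9919]
[ 0.4026 -0.3777  0.4915] 13.875 [-0.3875  0.2783  0.1448 -0.     -1.4374 -0.9918]
```

View pics/w1.png

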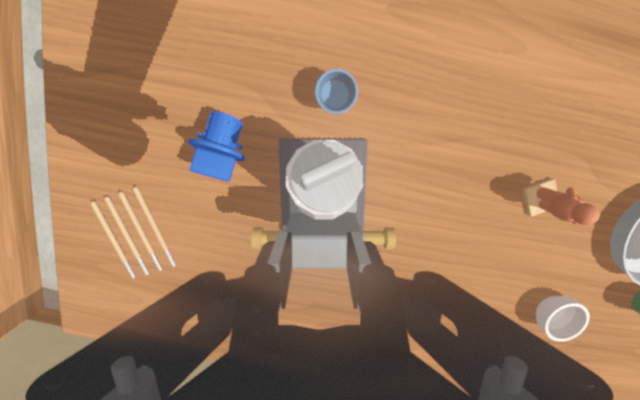

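The wrist view shows the flange at about (325,178), the grip bar at (327,170) turned off the slope direction, and the pipes at (258,238) and (390,238). The teacup is at (336,90). Now I'll fit the port's geometry.

```bash
cat > s4.py <<'E'
from meas import *
import pickle
np.set_printoptions(precision=4,suppress=True)
f=pickle.load(open("w1.pkl","rb")); C=cloud(f); g=cv2.cvtColor(f["pixels"],cv2.COLOR_RGB2HSV)
# yaw: brass stubs
m=(cv2.inRange(g,(15,120,80),(32,255,255))>0)&(C[...,2]>.07)&(C[...,2]<.13); m[:220]=0;m[255:]=0;m[:,:240]=0;m[:,400:]=0
b=C[m]; l=b[b[:,1]<np.median(b[:,1])]
A=C[m&(np.arange(640)<300)]; Bq=C[m&(np.arange(640)>340)]
print("stubs",len(A),len(Bq),np.median(A,0),np.median(Bq,0))
v=np.median(Bq,0)-np.median(A,0); print("yaw stubs",np.degrees(np.arctan2(-v[0],v[1])),np.hypot(*v[:2]))
# housing top
h=C[236:266,285:355].reshape(-1,3); h=h[abs(h[:,2]-.149)<.005]; r=cv2.minAreaRect((h[:,:2]*1000).astype(np.float32)); print("housing top",len(h),h[:,2].mean(),r)
# foot plate
p=C[135:240,270:375].reshape(-1,3); p=p[abs(p[:,2]-.012)<.006]; print("plate",len(p),cv2.minAreaRect((p[:,:2]*1000).astype(np.float32)),p.min(0),p.max(0))
# flange plane by RANSAC-ish iterative fit
V,U=np.mgrid[:400,:640]; d=C[(np.hypot(U-325,V-178)<36)]
d=d[np.isfinite(d[:,2])]
psi=np.radians(11)
n=np.array([-np.sin(.4363)*np.cos(psi),-np.sin(.4363)*np.sin(psi),np.cos(.4363)])
for tol in(.006,.004,.003,.003):
    s=d@n; hst=np.histogram(s,60); 
    if tol==.006: s0=hst[1][hst[0].argmax()]+.002
    else: s0=np.median(k@n)
    k=d[abs(s-s0)<tol]; u,sv,vt=np.linalg.svd(k-k.mean(0)); n2=vt[2]*np.sign(vt[2,2]); 
    if tol<.004: n=n2
print("flange n",n2,"tilt",np.degrees(np.arccos(n2[2])),"psi",np.degrees(np.arctan2(-n2[1],-n2[0])),len(k))
np.save("n.npy",n2)
# flange contour pixels near plane -> outline; circle in plane
psi=np.arctan2(-n2[1],-n2[0]); x=np.array([np.cos(psi)*n2[2],np.sin(psi)*n2[2],np.hypot(n2[0],n2[1])]); y=np.cross(n2,x)
s0=np.median(k@n2)
dd=np.abs(C@n2-s0)<.005; dd&=np.hypot(U-325,V-178)<60
cs,_=cv2.findContours(dd.astype(np.uint8),cv2.RETR_EXTERNAL,cv2.CHAIN_APPROX_NONE); ct=max(cs,key=cv2.contourArea).reshape(-1,2)
o=C[ct[:,1],ct[:,0]]; hull=np.c_[o@x,o@y]; c,r,e=circ(hull); top=c[0]*x+c[1]*y+s0*n2
print("flange circle",r,e,"centre(top)",top,"underside",top-.007*n2)
# grip: points >10mm above flange plane
q=C[np.hypot(U-325,V-178)<50]; q=q[np.isfinite(q[:,2])]; hq=q@n2-s0; gq=q[(hq>.034)&(hq<.046)]
rr=cv2.minAreaRect((np.c_[gq@x,gq@y]*1000).astype(np.float32)); print("grip top",len(gq),rr,"rel",np.array(rr[0])/1000-c,"height",np.median(hq[hq>.03]))
w=np.c_[gq@x,gq@y]; w=w-w.mean(0); uu,ss,vv=np.linalg.svd(w,full_matrices=False); print("grip ang",np.degrees(np.arctan2(vv[0,1],vv[0,0])))
for rn in("scene","side"):
    F=pickle.load(open(rn+".pkl","rb"));
    print(rn, cv2.projectPoints(top,cv2.Rodrigues(np.array(F["R"]))[0],np.array(F["t"]),K(F),np.array(F["D"]))[0].ravel())
E
python3 s4.py
```

```text
stubs 167 214 [ 0.5809 -0.4313  0.1059] [ 0.5491 -0.2477  0.1081]
yaw stubs 9.83141343406204 0.18637977935453864
housing top 1617 0.14888094572467642 ((572.9268798828125, -345.6876525878906), (43.455322265625, 72.85340118408203), 10.593141555786133)
plate 1739 ((518.483154296875, -350.17236328125), (164.4257049560547, 150.37147521972656), 10.846362113952637) [ 0.424  -0.4364  0.0068] [ 0.6125 -0.2622  0.0139]
flange n [-0.4136 -0.0807  0.9069] tilt 24.926091160500803 psi 11.043909155002392 2850
flange circle 0.043052228387097706 0.0002664734000169845 centre(top) [ 0.4693 -0.3565  0.156 ] underside [ 0.4722 -0.3559  0.1496]
grip top 746 ((421.1840515136719, -439.5316467285156), (14.369196891784668, 63.94928741455078), 26.4766788482666) rel [-0.0003  0.0002] height 0.03937027051970386
grip ang -64.12192168829795
scene [252.513  128.4587]
side [356.8785 156.8497]
```

All fits agree: tilt 24.9°, heading about 11°, flange at z 0.1496 (0.150 stated), radius 43 mm, grip 64 mm long at -64°. I'll check reachability through the full turn, then grasp.

```bash
cat > port.py <<'E'
from h import *
from scipy.spatial.transform import Rotation as Ro
np.set_printoptions(precision=4,suppress=True)
psi,t=np.radians(10.9),np.radians(25)
n=np.array([-np.sin(t)*np.cos(psi),-np.sin(t)*np.sin(psi),np.cos(t)])
x=np.array([np.cos(t)*np.cos(psi),np.cos(t)*np.sin(psi),np.sin(t)]); y=np.cross(n,x)
O=np.array([.4722,-.3559,.1497])
def rot(ang,flip):
    """tool pose with the grip bar's x at ang deg from port x; tool z=-n, tool y along bar's y (flip: reversed)"""
    a=np.radians(ang); gy=(-np.sin(a)*x+np.cos(a)*y)*(-1 if flip else 1)
    return Ro.from_matrix(np.c_[np.cross(gy,-n),gy,-n]).as_euler("xyz")
def at(h): return O+h*n      # TCP h above the flange's underside
def tz():                    # moment about the port axis at the TCP sensor
    return float(np.array(env.get_ft_torque())@n)
E
python3 - <<'E'
from port import *
for fl in(0,1):
    for a in(-64,-30,8): print(fl,a,env.solve_ik(at(.014),rot(a,fl)))
    print(env.solve_ik(at(.12),rot(-64,fl)),env.solve_ik(at(.1),rot(0,fl)))
E
```

```text
0 -64 [-0.5501  0.2882 -0.2405 -0.4278 -0.7575 -1.6763]
0 -30 [-0.5501  0.2882 -0.2405 -0.4278 -0.7575 -1.0828]
0 8 [-0.5501  0.2882 -0.2405 -0.4278 -0.7575 -0.4196]
[-0.6085  0.1544 -0.1709 -0.3771 -0.9656 -1.7166] [-0.5966  0.1767 -0.1884 -0.3843 -0.9244 -0.5942]
1 -64 [-0.5501  0.2882 -0.2405 -0.4278 -0.7575  1.4653]
1 -30 [-0.5501  0.2882 -0.2405 -0.4278 -0.7575  2.0587]
1 8 [-0.5501  0.2882 -0.2405 -0.4278 -0.7575  2.722 ]
[-0.6085  0.1544 -0.1709 -0.3771 -0.9656  1.425 ] [-0.5966  0.1767 -0.1884 -0.3843 -0.9244  2.5474]
```

```bash
cat > s5.py <<'E'
from port import *
env.command_gripper(.045,50)
env.move_ptp(at(.10),rot(-64,0))
print(env.get_time())
print(env.move_l(at(.014),speed=.1,force_limit=12),env.get_tool_pos()-at(.014))
env.command_gripper(0,70)
print("w",env.get_gripper_width(),env.get_contact_force(),tz(),env.get_time())
q0=np.array(env.get_joint_positions()); b=tz()
for a in [30,60,63,66,68,70,72,74]:
    q=q0.copy(); q[5]+=np.radians(a); env.set_joints(q); env.sleep(.1)
    print(a,np.degrees(np.array(env.get_joint_positions())[5]-q0[5]),"tz",tz()-b,env.get_contact_force(),env.get_gripper_width(),env.get_time())
    if a>60 and abs(tz()-b)>.6: break
f=env.grab_frame("wrist"); save(f,"pics/w2.png"); np.save("q0.npy",q0)
E
python3 s5.py
```

```text
14.95
False [ 0.0003 -0.0003  0.0007]
w 0.012940297877114053 [-1.7896  0.1567  3.8337] 0.06254819065587974 16.3417
30 29.913545688850608 tz -0.07124940464943383 [-0.2841  0.172   0.3499] 0.013106786975792132 17.0083
60 59.89927306606884 tz -0.08016045898396659 [-0.1673 -0.0802  1.1623] 0.012792686332253769 17.675
63 62.91802585099863 tz -0.08228281114013727 [-0.829   0.1752  1.3304] 0.013214374712084044 18.025
66 65.922588831401 tz -0.13319761813647218 [ 0.0151 -1.8897 -0.0673] 0.01305108615170186 18.375
68 67.94481965697892 tz -0.15704659616625144 [ 1.2248 -3.3047 -0.394 ] 0.013076702732853142 18.725
70 69.86929970200266 tz -0.6900007660204348 [ 1.2832 -6.3122 -1.1118] 0.012822162654645749 19.075
```

The stop shows at about 69° of turn, so the lugs line up at about 63.5°. I'll back off to there and draw it out along the axis.

```bash
cat > s6.py <<'E'
from port import *
q=np.load("q0.npy"); q[5]+=np.radians(63.3); env.set_joints(q); env.sleep(.1)
p=np.array(env.get_tool_pos()); print(p-at(.014),env.get_contact_force(),tz())
r=env.move_l(p+.02*n,speed=.04,force_limit=10); print(r,(np.array(env.get_tool_pos())-p)@n,env.get_contact_force(),env.get_time())
if not r:
    r=env.move_l(p+.085*n,speed=.1,force_limit=15); print(r,(np.array(env.get_tool_pos())-p)@n,env.get_contact_force(),env.get_gripper_width(),env.get_time())
f=env.grab_frame("side"); im=f["pixels"][90:240,270:470,::-1]; cv2.imwrite("pics/side3.png",cv2.resize(im,None,fx=3,fy=3))
E
python3 s6.py
```

```text
[-0.0005  0.0002  0.0007] [-2.4209 -0.9296  0.364 ] 0.06033285813654371
False 0.020065512362218443 [-0.7213 -0.4127 -1.893 ] 20.125
False 0.08448594022927021 [ 0.0754 -0.2308 -2.5476] 0.013175188665876593 20.925
```

View pics/side3.png

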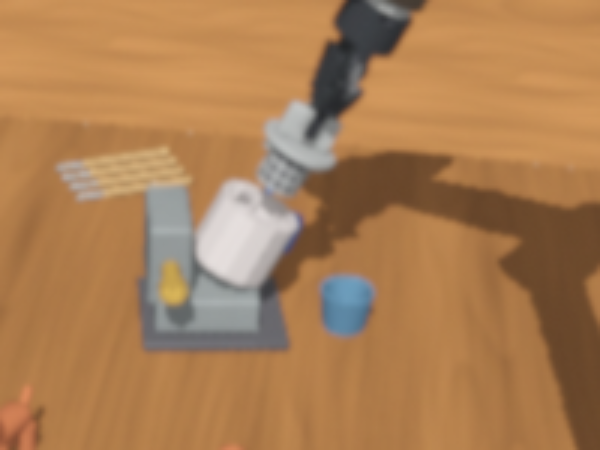

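The strainer is fully out, with its basket at (282,170) above the mouth. I'll bring it upright over the bowl and check its tilt before lowering.

```bash
cat > s7.py <<'E'
from port import *
from meas import *
import pickle
f=pickle.load(open("sc1.pkl","rb")); p=cloud(f).reshape(-1,3); W=np.array([.486,.3165])
p=p[(np.hypot(*(p[:,:2]-W).T)<.08)&(p[:,2]>.066)&(p[:,2]<.078)]; c,r,m=circ(p); print("bowl scene",c,r)
T=(c+np.array([.4831,.3177]))/2; print("target",T)
p0=np.array(env.get_tool_pos()); env.move_l(p0+np.array([-.0,0,.06]),speed=.15)
best=None
for yaw in np.radians(np.arange(-180,180,15)):
    q=env.solve_ik([*T,.30],[np.pi,0,yaw])
    if q is not None:
        k=np.abs(np.array(q)-env.get_joint_positions()).max()+.3*abs(q[5])
        if best is None or k<best[0]: best=(k,yaw,q)
print(best)
o=[np.pi,0,best[1]]
env.move_ptp([*T,.28],o); env.sleep(.3)
print(env.get_time(),env.get_gripper_width(),env.get_contact_force())
np.save("T.npy",np.r_[T,best[1]])
for nme in("side","scene"):
    f=env.grab_frame(nme); C=cloud(f); p=C.reshape(-1,3)
    p=p[(np.hypot(*(p[:,:2]-T).T)<.05)&(p[:,2]>.19)&(p[:,2]<.285)]
    fl=p[(np.hypot(*(p[:,:2]-T).T)>.03)]
    print(nme,len(fl),np.percentile(fl[:,2],[5,50,95]),"low",np.percentile(p[:,2],1))
    k=fl[abs(fl[:,2]-.273)<.006]
    if len(k)>20: print(circ(k),np.linalg.lstsq(np.c_[k[:,:2]-T,np.ones(len(k))],k[:,2],rcond=None)[0])
    if nme=="side": uv=cv2.projectPoints(np.array([*T,.2]),cv2.Rodrigues(np.array(f["R"]))[0],np.array(f["t"]),K(f),np.array(f["D"]))[0].ravel().astype(int); im=f["pixels"][max(0,uv[1]-80):uv[1]+120,max(0,uv[0]-120):uv[0]+120,::-1]; cv2.imwrite("pics/side4.png",cv2.resize(im,None,fx=2.5,fy=2.5))
E
python3 s7.py
```

```text
bowl scene [0.4878 0.3123] 0.06141741938096607
target [0.4855 0.315 ]
(np.float64(1.4677843183565626), np.float64(-0.7853981633974483), array([ 0.8553,  0.2659,  0.0071,  0.    , -1.312 , -0.0699]))
24.2417 0.013233403025641528 [ 0.4536 -0.0817 -1.9379]
side 425 [0.2678 0.2734 0.2759] low 0.21728802265801578
(array([0.4857, 0.3164]), np.float64(0.0397635782977103), np.float64(0.0020824662255312723)) [ 0.0016 -0.0197  0.2735]
scene 492 [0.2666 0.2711 0.2744] low 0.21478603388433581
(array([0.4901, 0.3126]), np.float64(0.038718694098964265), np.float64(0.0025334496149708556)) [-0.0049 -0.0046  0.2712]
```

View pics/side4.png

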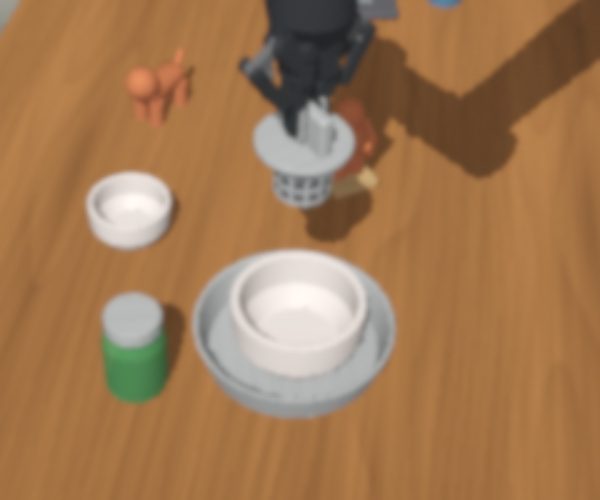

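The strainer hangs upright (tilt about 1°), directly above the bowl. A 2.4 mm shift centres it, and then I lower it.

```bash
cat > s8.py <<'E'
from port import *
from meas import *
T=np.load("T.npy")[:2]+[-.0024,.0005]
env.move_l([*T,.10],speed=.13,force_limit=12)
print(env.move_l([*T,.074],speed=.02,force_limit=3),env.get_tool_pos(),env.get_contact_force(),env.get_time())
env.command_gripper(.035); env.sleep(.2)
p=np.array(env.get_tool_pos()); env.move_l([*T,.26],speed=.12)
env.move_l([.42,.15,.30],speed=.3); env.sleep(.3)
f=env.grab_frame("side"); C=cloud(f).reshape(-1,3)
for nm,lo,hi,a,b in(("flange",.068,.08,.02,.044),("bowl",.067,.078,.054,.08),("basin",.034,.044,.085,.12)):
    d=np.hypot(*(C[:,:2]-np.array([.4831,.3177])).T); k=C[(d>a)&(d<b)&(C[:,2]>lo)&(C[:,2]<hi)]
    print(nm,len(k),circ(k),np.linalg.lstsq(np.c_[k[:,:2]-T,np.ones(len(k))],k[:,2],rcond=None)[0])
save(f,"pics/side5.png"); print(env.get_time(),env.get_contact_force())
E
python3 s8.py
```

```text
True [0.4831 0.3154 0.0798] [ 0.3403 -0.2683  5.0217] 26.8167
flange 457 (array([0.4827, 0.3169]), np.float64(0.03823333879466417), np.float64(0.0026738756073580866)) [-0.008   0.0133  0.0728]
bowl 481 (array([0.4839, 0.317 ]), np.float64(0.06205197043081803), np.float64(0.0014856056160579)) [-0.0022  0.0073  0.0711]
basin 494 (array([0.4865, 0.3163]), np.float64(0.09690343979540121), np.float64(0.0008374451906936614)) [-0.004   0.0045  0.0389]
30.125 [-0.0133  0.5924  0.0074]
```

View pics/side5.png

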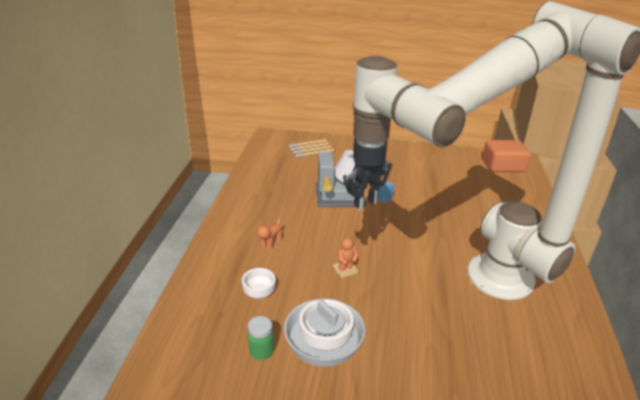

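The strainer stands upright in the bowl at (326,317), with its flange level at z 0.073. The basin, figure, lion, jar and teacup are where they started, and the gripper is clear.

```bash
python3 -c "
from cell import env
print(env.hand_in())"
```

```text
the job is handed in; nothing more can be done
None
```

The job is handed in at about 30 s: the white bowl stands in the basin, and the strainer was unlocked, drawn out and stands upright in the bowl, with nothing else visibly disturbed and the gripper empty.

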